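Wipe the frame offcuts off the glazing plate with the scraper block

ROBOT

A 7-joint arm with a two-finger parallel gripper is mounted at the origin on the work surface. World frame = base frame: x ahead of the robot, y to its left, z up, the work surface at z = 0. Lengths are in m, angles in rad, forces in N, time in s.
With the tool pointing down it reaches from about 0.425 to 0.875 m from the base axis. Payload 8.4 kg.
Tool frame: the origin (TCP) lies on the centre line of the jaws, within the pads' length; the fingertips stand env.tip_extent ahead of it and the grasp point (between the pads) is the TCP (env.tip_extent is the distance from the TCP to the fingertips, in m); x points along the fingers, z is the direction in which the jaws open and shut, and the axes are right-handed (so a half turn about x gives the same grasp; the last joint's range is limited). The gripper opens to 87 mm and grips with 3 to 60 N. Pads are 19 mm wide; open, the fingers measure 117 mm over their backs; the gripper's body (75 mm by 190 mm) begins 51 mm behind the grasp point.
Start: joints at [1.048, 0.333, 0.04, 1.465, -0.013, 1.343, -0.059], TCP at [0.267, -0.592, 0.242] pointing down, gripper open.
Joint ranges: [-2.58, 2.58], [-0.38, 2.09], [-1.3, 1.39], [0.25, 2.4], [-1.5, 4.64], [0.08, 2.09], [-2.65, 2.65]. Speed limits (rad/s): [2.22, 2.22, 2.79, 2.79, 3.14, 3.14, 3.14].

INTERFACE

Orientations are given as a unit quaternion [w, x, y, z].
In Python, from workcell import env gives the robot as it stands. The module is installed in compiled form; this text tells all that it offers.
- The arm moves only by the shell command python3 -m pendant 'ROWS' [FORCE]. ROWS is JSON, a list of rows, each an object with "travel": the shift along the tool's x, y, z normalised to -1 to 1, where 1 is 150 mm, a list of three; "angular": the turn, a rotation vector about the tool's x, y, z normalised to -1 to 1, where 1 is 45 degrees, a list of three; "fingers": the finger opening in mm, from 0 to 87. A call has 1 to 5 rows; each row is the pose to reach, as a shift and turn from the pose commanded when the call began, along the tool's axes at that moment; what a row does not reach only later rows make up. A row lasts 1/10 s, in which the tool goes at most 50 mm and 8.59 degrees, less where a joint would pass 70% of its speed; a pose out of reach is approached as far as the arm can. A call with a number of a shift or a turn outside -1 to 1 is refused whole. A call with a gripper value outside its range is refused whole. The fingers move at their own pace and stop on an object; FORCE is the grip in N (left out, the last holds). Time passes only in rows, so rows that repeat a pose let the fingers close. It gives the time, the measured TCP pose, the force and the opening at its end, in the units of the state.
- env.get_state(): the state, without advancing time (a new reading comes with each control period).
- env.capture(name): name is "side" or "top" or "wrist"; returns a dict with "pixels" (480x640x3 uint8, blue, green, red), "mtx" (3x3 intrinsics, pixels), "extrinsics" (4x4, takes a point from world to camera coordinates). Camera axes: x right, y up, looking along -z (the intrinsics and any distortion apply to the point x, -y, -z); pixel columns grow to the right and rows downward; lengths in m; the calibration is good to about 2 mm. The wrist camera is an equidistant fisheye: a pixel r from the principal point sees the ray r / f radians off the axis. A picture is of the moment at which its call begins. There is no depth.
- env.finish_job(): hands the job in, once; it reports no verdict.
The state is a dict: "time_s": time; "joint_pos": joint angles; "qvel": joint speeds; "joint_efforts": joint torques, N m; "ee_pos": TCP position; "ee_rot": TCP orientation; "wrist_force": force on the tool from outside, world axes, zero at the start; "torque": the same for the moment, N m; "grip_width": opening from 0.0 (shut) to 1.0 (fully open).
Only numpy, scipy, OpenCV 4.12 (cv2) and the standard library are available. Lean on these libraries where they do the work, as an engineer would, in place of code of your own. Each camera call takes 0.05 s, during which the arm holds its last target.

TASK

Draw the scraper block by its end fully out of the dock and set it down on its blade; let go and take it again by its wooden handle, then wipe all four loose offcuts off the raised plate into the tray beside it, without touching them with the robot. Finally stand the scraper upright on the bench, off the plate and tray, and leave everything else where it was.

Things in the scene. Friction and masses are not known exactly. Their poses are not given: they have to be found in the camera images.
- scraper: T-shaped scraper. Blade 150 mm long (x), 28 thick (y), 40 high, grey with black rubber foot; on its middle a wooden handle 36 (x) x 24 mm (y), from height 40 to 96 mm. 0.15 to 0.29 kg. Origin: centre of underside. Starts upright on the bench, lengthwise in the dock, its handle under the shelf; only 40 to 60 mm of its -x blade end sticks out of the dock's open side. It must slide out before it can be lifted.
- handle (a point): Grip point of the scraper: middle of its wooden handle, 76 mm above the scraper's underside
- dock: Fixed white dock: two side walls with a wooden shelf on top (underside at 105 mm, top at 117 mm). Slot 64 mm wide, 84 mm over all; its floor is the bench. In its own frame it runs from x = +70 mm (open side, towards the robot) to +220 mm, centred on y = 0; origin on the bench. It stands left or right of the plate, the tray on the other side.
- plate: Fixed raised aluminium plate, 220 mm (x) x 250 mm (y). Origin on the bench under its centre; flat top at 36 mm. Lips 10 mm wide rise 6 mm above the top along both x edges (inner faces at x = +-100 mm, channel 200 mm wide); both y ends (y = +-125 mm) are open, without lips.
- tray: Fixed shallow steel tray, 230 mm (x) x 200 mm (y), 22 mm high, walls and floor 4 mm (the floor's top is 4 mm above the bench). Origin on the bench under its centre, about 215 mm along +y or -y of the plate's centre; its near rim is tucked 10 mm under that open end of the plate.
- lamp_post: Fixed upright lamp post, 22 mm thick, 212 mm high, on a 40 x 60 x 12 mm foot, right behind the plate: its axis is about 45 mm beyond the plate's back (+x) edge. Its head hangs away from the plate.
- offcut0: Loose black plastic offcut, plain bar 62 x 26 mm, 10 mm thick, 25 g, lying flat on the plate at any yaw. Origin: middle of its underside.
- offcut1: Loose black plastic offcut, L-shaped, 62 x 28 mm overall, 10 mm thick, 25 g, lying flat on the plate at any yaw. Origin: middle of its underside.
- offcut2: Loose black plastic offcut, stepped, 60 mm bar with a 36 mm bar against it, 28 mm wide overall, 10 mm thick, 25 g, lying flat on the plate at any yaw. Origin: middle of its underside.
- offcut3: Loose black plastic offcut, T-shaped, 60 x 30 mm overall, 10 mm thick, 25 g, lying flat on the plate at any yaw. Origin: middle of its underside.
- bottle: Bystander, loose: white bottle, 56 mm across, 130 mm tall, standing on the dock's shelf, about 165 mm along +x of the dock's origin. Origin: centre of its underside.
- tub: Bystander, loose: low round jar, 56 mm across, 45 mm tall, on the bench some 180 mm in front (-x) of the dock's origin, in line with the dock. Origin: centre of its underside.
- screwdriver: Bystander, loose: screwdriver 170 mm long lying on the bench in front (-x) of the tray; origin near its middle.
- lens_case: Bystander, loose: flat blue case 60 x 140 x 26 mm on the bench in front (-x) of the plate. Origin: centre of its underside.
- mug: Bystander, loose: mug 76 mm across, 90 mm tall, behind (+x of) the tray. Origin: centre of its underside.
- blank: Bystander, loose: green glass lens blank, disc 72 mm across, 22 mm thick, behind (+x of) the plate. Origin: centre of its underside.
- gauge_block: Bystander, loose: grey box 80 x 50 x 40 mm on the bench behind (+x of) the plate. Origin: centre of its underside.
Things that resemble listed ones, but are neither listed nor needed, are in the scene too. What is shaped like the offcut1 but orange is not meant.

How it is judged:
On the way, in this order (a step that is already met when the one before it is completed fails the run):
1. the scraper is fully out of the dock, upright on the bench and let go ((x of scraper in the frame of dock below 0.002 m or y of scraper in the frame of dock above 0.11 m or y of scraper in the frame of dock below -0.11 m) and angle between scraper's own z axis and vertical below 0.12 rad and height (world z) of scraper below 0.01 m and contact force between the fingers and scraper below 0.1 N and linear speed of scraper below 0.02 m/s), for 0.15 s.
2. the scraper is held by its handle, blade down, over the plate (distance between the grasp point and handle below 0.035 m and contact force between the fingers and scraper above 1 N and angle between scraper's own z axis and vertical below 0.35 rad and height (world z) of scraper above 0.03 m and x of scraper in the frame of plate between -0.11 and 0.11 m and y of scraper in the frame of plate between -0.17 and 0.17 m), for 0.1 s.
3. all four offcuts lie in the tray (x of offcut0 in the frame of tray between -0.113 and 0.113 m and y of offcut0 in the frame of tray between -0.098 and 0.098 m and height (world z) of each of offcut0, offcut1, offcut2, offcut3 below 0.034 m and linear speed of each of offcut0, offcut1, offcut2, offcut3 below 0.05 m/s and x of offcut1 in the frame of tray between -0.113 and 0.113 m and y of offcut1 in the frame of tray between -0.098 and 0.098 m and x of offcut2 in the frame of tray between -0.113 and 0.113 m and y of offcut2 in the frame of tray between -0.098 and 0.098 m and x of offcut3 in the frame of tray between -0.113 and 0.113 m and y of offcut3 in the frame of tray between -0.098 and 0.098 m), for 0.2 s.
At the end, for the whole second after the job is handed in: All four offcuts are at rest in the tray (origins within its outline, lower than 34 mm above the bench, so below the plate's top); the scraper stands upright (within 0.12 rad) on its blade on the bench, outside the tray and off the plate, at rest and released (all of step 3 and angle between scraper's own z axis and vertical below 0.12 rad and height (world z) of scraper below 0.01 m and (x of scraper in the frame of tray below -0.12 m or x of scraper in the frame of tray above 0.12 m or y of scraper in the frame of tray below -0.105 m or y of scraper in the frame of tray above 0.105 m) and linear speed of scraper below 0.02 m/s and contact force between the fingers and scraper below 0.1 N); the robot touches nothing.
It fails at once if the robot touches an offcut (more than 0.5 N) (contact force between any of the fingers, the arm and offcut0 above 0.5 N or contact force between any of the fingers, the arm and offcut1 above 0.5 N or contact force between any of the fingers, the arm and offcut2 above 0.5 N or contact force between any of the fingers, the arm and offcut3 above 0.5 N).
It fails at once if a bystander is moved by more than 30 mm (distance of any of bottle, tub, screwdriver, lens_case, mug, blank, gauge_block from where it was at the start of the episode above 0.03 m).
It also fails if it takes over 72 s, if anything falls off the work surface, if the arm or the gripper's body presses on something with over 40 N, if the wrist force passes 120 N, or if a joint passes its speed limit or range.

## Working session

There is one attempt and no reset: what is moved stays moved. The work goes in short steps, Python scripts to look and compute and a shell command to move; the robot and the scene stay as the last step left them, time stands still between calls to the robot, and variables do not carry over. Pictures are saved under pics/ and viewed, and the job is handed in when it is done.

```bash
mkdir -p pics; ls; python3 - <<'E'
from workcell import env
import cv2
s=env.get_state()
print(s, env.tip_extent)
for n in ("side","top","wrist"):
    c=env.capture(n); cv2.imwrite(f"pics/{n}0.png",c["pixels"]); print(n,c["mtx"].tolist(),c["extrinsics"].round(4).tolist(), [k for k in c])
E
```

```text
pics
{'time_s': 0.0, 'joint_pos': array([ 1.0478074 ,  0.33390427,  0.0398684 ,  1.46625993, -0.01338668,
        1.34327424, -0.05848038]), 'qvel': array([-0.00050322, -0.00219363,  0.00101105, -0.001807  ,  0.00285607,
       -0.00139374, -0.00062826]), 'joint_efforts': array([ 2.89416148e-04, -6.56366086e+01,  1.33519705e+00, -4.03799057e+01,
       -5.98060247e-02,  4.49270848e-02,  1.43841930e-04]), 'ee_pos': array([ 0.26709078, -0.59212312,  0.24066901]), 'ee_rot': array([ 0.5934845 ,  0.38392468,  0.59446584, -0.38339062]), 'wrist_force': array([ 0.10756586,  0.09014732, -0.58560963]), 'torque': array([ 0.04130122,  0.02218626, -0.00749032]), 'grip_width': 1.0007857641079547} 0.019
side [[472.1998275433464, 0.0, 313.81811181205103], [0.0, 472.1998275433464, 231.69172403766163], [0.0, 0.0, 1.0]] [[-0.9058, -0.4235, 0.017, 0.4997], [0.3336, -0.6876, 0.6449, -0.2895], [-0.2614, 0.5898, 0.7641, -0.9492], [0.0, 0.0, 0.0, 1.0]] ['pixels', 'mtx', 'extrinsics']
top [[605.2194500635669, 0.0, 323.1166280477779], [0.0, 605.2194500635669, 243.61448592941377], [0.0, 0.0, 1.0]] [[0.0043, -1.0, -0.0064, -0.04], [0.9983, 0.004, 0.0579, -0.5531], [-0.0579, -0.0067, 0.9983, -1.1283], [0.0, 0.0, 0.0, 1.0]] ['pixels', 'mtx', 'extrinsics']
wrist [[371.64829954431775, 0.0, 312.3256141946668], [0.0, 371.64829954431775, 236.06250392435874], [0.0, 0.0, 1.0]] [[0.4104, -0.9119, -0.0031, -0.6497], [0.8692, 0.3922, -0.301, 0.0361], [0.2757, 0.1209, 0.9536, -0.3938], [0.0, 0.0, 0.0, 1.0]] ['pixels', 'mtx', 'extrinsics']
```

View pics/top0.png

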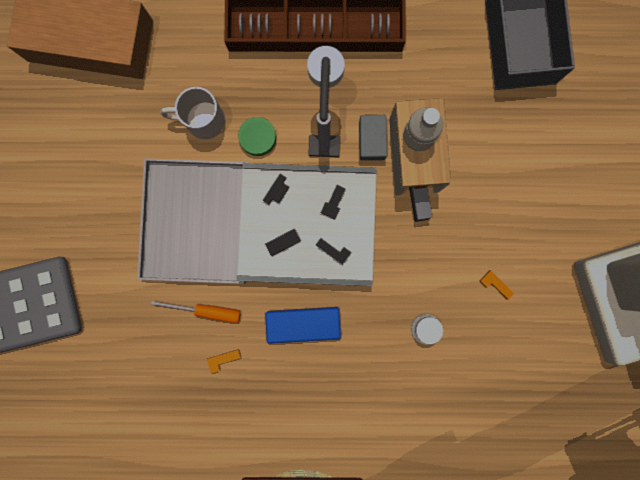

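View pics/side0.png

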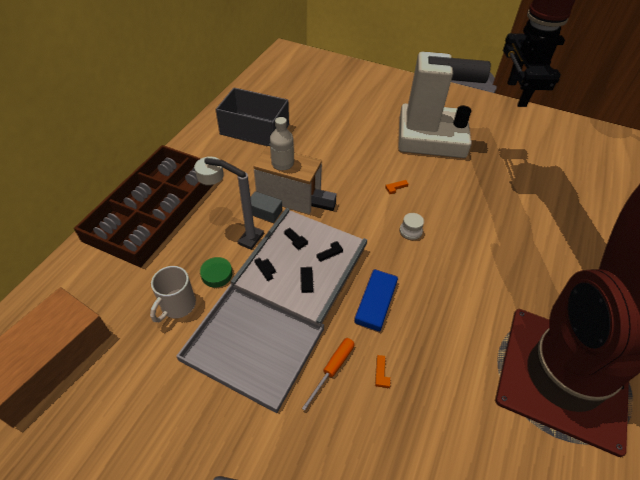

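View pics/wrist0.png

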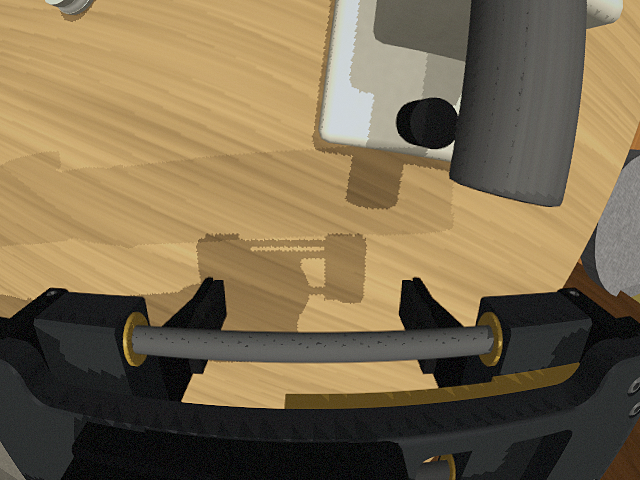

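The top view shows the scraper's end at (421,203) sticking out of the wooden-topped dock at (420,145), with the bottle on its shelf. The plate is at (308,225) with the tray on its left, at (192,222), so the tray is on the +y side. Dark things that could be mistaken for the scraper end are the gauge block (373,137) and the lamp foot (324,146). The four black offcuts are at (283,242), (335,250), (276,190) and (334,202). The orange Ls at (497,285) and (224,361) are decoys. The scraper is the dark bar coming out under the shelf, and I'll check that with a crop.

```bash
cat > h.py <<'E'
from workcell import env
import numpy as np, cv2
from scipy.spatial.transform import Rotation as R
def cast(c,u,v,z):
    E=c["extrinsics"];K=c["mtx"]
    d=np.array([(u-K[0,2])/K[0,0],-(v-K[1,2])/K[1,1],-1.])
    w=E[:3,:3].T@d; o=-E[:3,:3].T@E[:3,3]
    return o+w*(z-o[2])/w[2]
def proj(c,p):
    E=c["extrinsics"];K=c["mtx"];q=E[:3,:3]@np.array(p)+E[:3,3]
    return (K[0,0]*q[0]/-q[2]+K[0,2], K[1,1]*q[1]/q[2]+K[1,2])
def rot():
    q=env.get_state()["ee_rot"]; return R.from_quat(np.roll(q,-1))
E
python3 - <<'E'
from h import *
c=env.capture("top");im=c["pixels"]
cv2.imwrite("pics/dock.png",cv2.resize(im[85:235,350:480],None,fx=4.5,fy=4,interpolation=cv2.INTER_CUBIC)[:600])
cv2.imwrite("pics/plate.png",cv2.resize(im[150:295,130:390],None,fx=3,fy=3,interpolation=cv2.INTER_CUBIC))
c=env.capture("side");im=c["pixels"]
cv2.imwrite("pics/dockside.png",cv2.resize(im[100:250,220:370],None,fx=4,fy=4,interpolation=cv2.INTER_CUBIC))
E
```

```text
(no output)
```

View pics/dock.png

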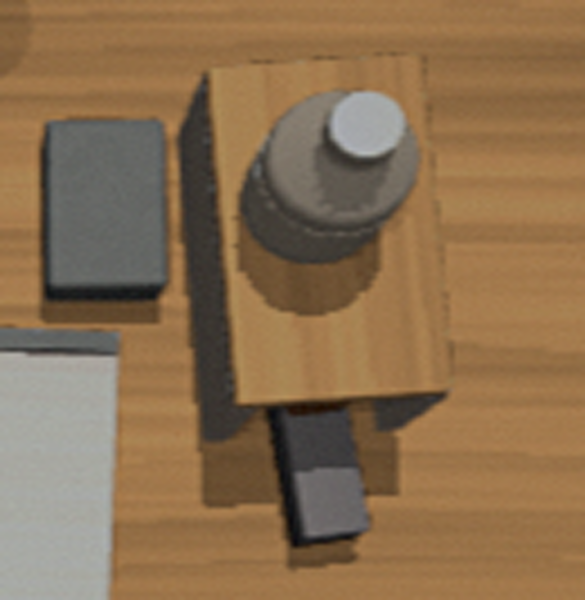

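View pics/plate.png

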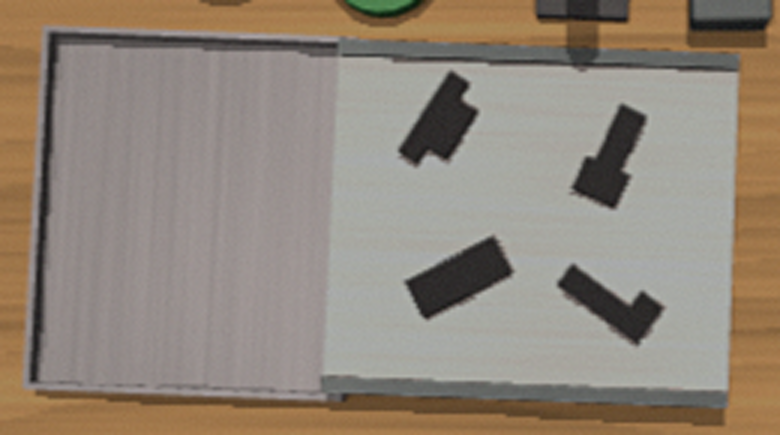

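View pics/dockside.png

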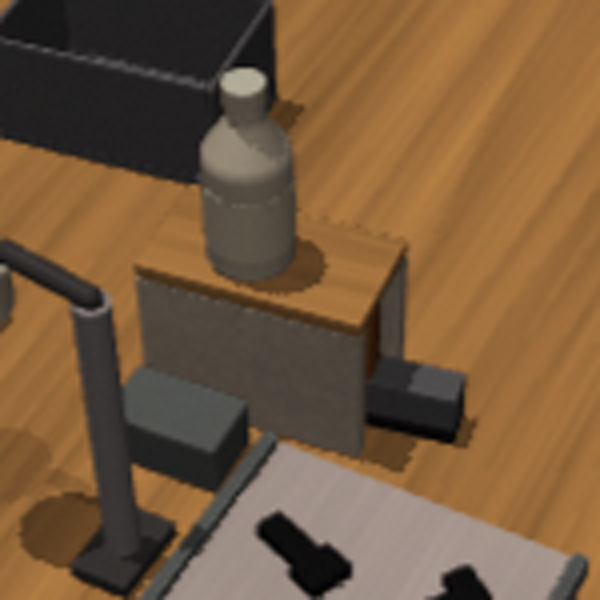

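```bash
python3 - <<'E'
from h import *
c=env.capture("top")
D=lambda u,v,z:cast(c,350+u/4.5,85+v/4,z).round(4)
P=lambda u,v,z:cast(c,130+u/3,150+v/3,z).round(4)
print("shelf FL FR BL BR");f=[D(237,405,.117),D(450,392,.117),D(208,70,.117),D(425,57,.117)]
for x in f:print(x)
print("scraper top end L,R, rt near shelf, left near");
for x in [D(303,533,.04),D(370,522,.04),D(350,405,.04),D(283,408,.04)]:print(x)
print("scraper bottom corner L", D(296,545,0))
print("plate corners BL BR FR FL(z=.042)")
for q in [(340,38),(739,55),(724,406),(322,390)]: print(P(*q,.042))
print("tray", [P(*q,.022) for q in [(47,29),(27,387)]])
for n,q in dict(bar=(460,277),L=(612,303),step=(440,118),T=(610,158)).items(): print(n,P(*q,.046))
im=c["pixels"]
for n,(u,v) in dict(tub=(428,330),lens=(303,325)).items(): print(n,cast(c,u,v,.04).round(3))
b=cv2.inRange(im,(100,0,0),(255,90,60));cs,_=cv2.findContours(b,0,2);r=cv2.minAreaRect(max(cs,key=cv2.contourArea));print([cast(c,*p,.026).round(3) for p in cv2.boxPoints(r)])
print(rot().as_matrix().round(3))
E
```

```text
shelf FL FR BL BR
[ 0.6475 -0.1757  0.117 ]
[ 0.6534 -0.2576  0.117 ]
[ 0.7947 -0.1649  0.117 ]
[ 0.8006 -0.249   0.117 ]
scraper top end L,R, rt near shelf, left near
[ 0.5997 -0.2123  0.04  ]
[ 0.6049 -0.2399  0.04  ]
[ 0.6595 -0.232   0.04  ]
[ 0.658  -0.2043  0.04  ]
scraper bottom corner L [ 0.5979 -0.2153  0.    ]
plate corners BL BR FR FL(z=.042)
[0.7023 0.1114 0.042 ]
[ 0.6924 -0.1363  0.042 ]
[ 0.4753 -0.1269  0.042 ]
[0.484  0.1199 0.042 ]
tray [array([0.7113, 0.3   , 0.022 ]), array([0.485 , 0.3077, 0.022 ])]
bar [0.5536 0.0354 0.046 ]
L [ 0.538 -0.058  0.046]
step [0.6519 0.0485 0.046 ]
T [ 0.6274 -0.0565  0.046 ]
tub [ 0.394 -0.231  0.04 ]
lens [ 0.402 -0.002  0.04 ]
[array([0.426, 0.07 , 0.026]), array([ 0.434, -0.067,  0.026]), array([ 0.377, -0.07 ,  0.026]), array([0.368, 0.066, 0.026])]
[[-0.     0.912  0.411]
 [ 0.001  0.411 -0.912]
 [-1.    -0.    -0.001]]
```

The crop confirms the choice: it is a dark bar 28 mm wide, sticking out 49 mm, with yaw about 0.14 rad. The measured widths match the given sizes. The microscope lies between the arm and the dock, so I raise and retract first, then swing past it.

```bash
cat >> h.py <<'E'
def goal(p,yaw,tilt=0.,flip=False):
    """yaw: angle of blade x axis in world; tool z = blade -y; tilt leans fingers to +blade x"""
    a=np.array([np.cos(yaw),np.sin(yaw),0]); zt=np.array([np.sin(yaw),-np.cos(yaw),0])
    x=np.sin(tilt)*a+np.array([0,0,-np.cos(tilt)]); 
    if flip: zt=-zt
    y=np.cross(zt,x); M=np.column_stack([x,y,zt])
    s=env.get_state(); R0=rot(); d=R0.inv().apply(np.array(p)-s["ee_pos"])
    rv=(R0.inv()*R.from_matrix(M)).as_rotvec()
    print("travel",(d/.15).round(3),"angular",(rv/np.radians(45)).round(3),"| now",s["time_s"],s["ee_pos"].round(4),"F",s["wrist_force"].round(1),"w",round(s["grip_width"],3))
E
python3 -m pendant '[{"travel":[-0.5,0,-0.3],"angular":[0,0,0],"fingers":87},{"travel":[-0.8,0,-0.6],"angular":[0,0,0],"fingers":87},{"travel":[-0.8,0,-0.9],"angular":[0,0,0],"fingers":87},{"travel":[-0.8,0,-1],"angular":[0,0,0],"fingers":87},{"travel":[-0.8,0,-1],"angular":[0,0,0],"fingers":87}]' 30
python3 - <<'E'
from h import *
c=env.capture("side"); cv2.imwrite("pics/s1.png",c["pixels"])
goal([.42,-.22,.36],.14)
E
```

```text
time_s: 0.8
ee_pos: [0.2043, -0.4531, 0.366]
ee_rot: [0.596, 0.383, 0.592, -0.385]
wrist_force: [-0.3, -0.9, 0.1]
grip_width: 1.0
travel [ 0.025  1.95  -0.837] angular [ 0.361  0.006 -0.002] | now 0.85 [ 0.205  -0.4546  0.3642] F [-0.6  0.1  0.1] w 1.0
```

View pics/s1.png

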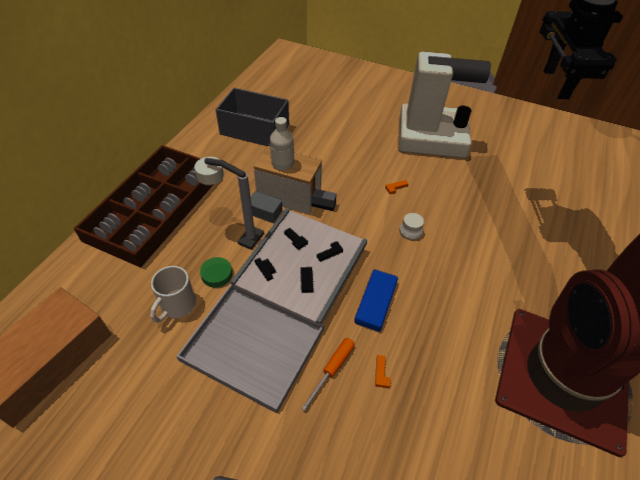

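The gripper, at (590,60), is clear of the microscope at (435,120). Now I swing round.

```bash
python3 -m pendant '[{"travel":[0,0.3,-0.2],"angular":[0.1,0,0],"fingers":87},{"travel":[0,0.6,-0.3],"angular":[0.2,0,0],"fingers":87},{"travel":[0,0.9,-0.4],"angular":[0.3,0,0],"fingers":87},{"travel":[0,1,-0.4],"angular":[0.36,0,0],"fingers":87},{"travel":[0,1,-0.4],"angular":[0.36,0,0],"fingers":87}]'
python3 - <<'E'
from h import *
goal([.56,-.232,.20],.14,np.radians(25))
E
```

```text
time_s: 1.35
ee_pos: [0.3202, -0.3379, 0.3607]
ee_rot: [0.534, 0.463, 0.535, -0.462]
wrist_force: [-0.9, -0.5, 0.5]
grip_width: 0.998
travel [ 1.071  1.684 -0.467] angular [ 0.006 -0.003  0.556] | now 1.35 [ 0.3202 -0.3379  0.3607] F [-0.9 -0.5  0.5] w 0.998
```

```bash
python3 -m pendant '[{"travel":[0.1,0.3,-0.15],"angular":[0,0,0.15],"fingers":80},{"travel":[0.3,0.6,-0.3],"angular":[0,0,0.3],"fingers":80},{"travel":[0.5,0.9,-0.4],"angular":[0,0,0.45],"fingers":80},{"travel":[0.6,1,-0.467],"angular":[0,0,0.556],"fingers":80},{"travel":[0.6,1,-0.467],"angular":[0,0,0.556],"fingers":80}]'
python3 - <<'E'
from h import *
goal([.612,-.2245,.10],.14,np.radians(25))
E
```

```text
time_s: 1.85
ee_pos: [0.455, -0.2469, 0.2663]
ee_rot: [0.62, 0.569, 0.423, -0.336]
wrist_force: [-1.0, 1.0, -0.6]
grip_width: 0.92
travel [1.451 0.493 0.007] angular [ 0.    -0.007  0.003] | now 1.85 [ 0.455  -0.2469  0.2663] F [-1.   1.  -0.6] w 0.92
```

```bash
python3 -m pendant '[{"travel":[0.3,0.1,0],"angular":[0,0,0],"fingers":75},{"travel":[0.6,0.2,0],"angular":[0,0,0],"fingers":70},{"travel":[0.9,0.3,0],"angular":[0,0,0],"fingers":65},{"travel":[1,0.4,0],"angular":[0,0,0],"fingers":65},{"travel":[1,0.4,0],"angular":[0,0,0],"fingers":65}]'
python3 - <<'E'
from h import *
goal([.599,-.2265,.081],.14,np.radians(25))
goal([.624,-.223,.027],.14,np.radians(25))
c=env.capture("wrist"); cv2.imwrite("pics/w2.png",c["pixels"])
c=env.capture("top"); cv2.imwrite("pics/t2.png",c["pixels"])
E
```

```text
time_s: 2.35
ee_pos: [0.574, -0.2325, 0.1588]
ee_rot: [0.621, 0.568, 0.423, -0.337]
wrist_force: [-0.3, -0.2, -0.2]
grip_width: 0.753
travel [ 0.543 -0.063 -0.015] angular [ 0.002 -0.004  0.003] | now 2.35 [ 0.574  -0.2325  0.1588] F [-0.3 -0.2 -0.2] w 0.753
travel [ 0.94  -0.062 -0.014] angular [ 0.002 -0.004  0.003] | now 2.35 [ 0.574  -0.2325  0.1588] F [-0.3 -0.2 -0.2] w 0.753
```

View pics/w2.png

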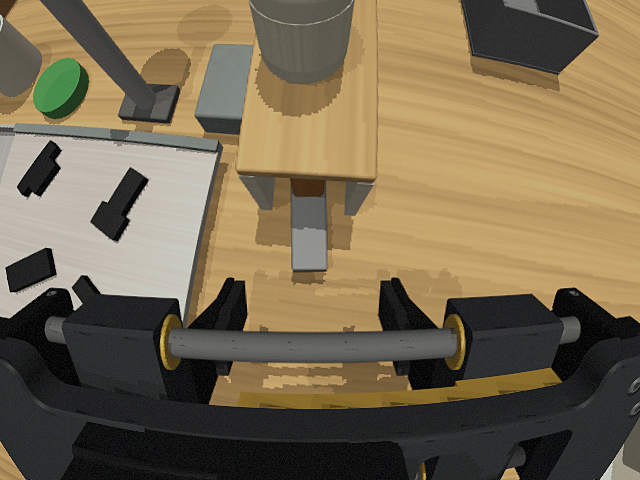

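View pics/t2.png

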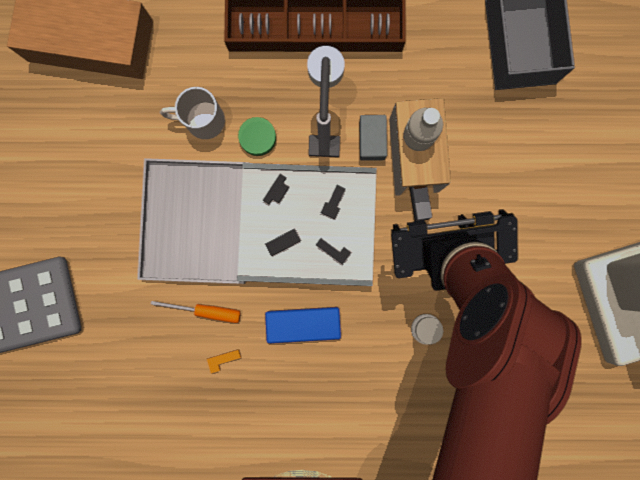

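The wrist view shows the blade end at (309,250), centred between the fingers (pads at about 245 and 380). I descend along the tool axis.

```bash
python3 -m pendant '[{"travel":[0.25,-0.06,-0.01],"angular":[0,0,0],"fingers":62},{"travel":[0.5,-0.06,-0.01],"angular":[0,0,0],"fingers":62},{"travel":[0.7,-0.06,-0.01],"angular":[0,0,0],"fingers":62},{"travel":[0.85,-0.06,-0.01],"angular":[0,0,0],"fingers":62},{"travel":[0.93,-0.06,-0.01],"angular":[0,0,0],"fingers":62}]'
python3 - <<'E'
from h import *
goal([.624,-.223,.027],.14,np.radians(25))
c=env.capture("wrist"); cv2.imwrite("pics/w3.png",c["pixels"])
E
```

```text
time_s: 2.95
ee_pos: [0.6224, -0.2251, 0.0298]
ee_rot: [0.621, 0.568, 0.421, -0.338]
wrist_force: [-0.0, 0.3, 0.1]
grip_width: 0.711
travel [ 0.022  0.003 -0.012] angular [0.    0.    0.001] | now 2.95 [ 0.6224 -0.2251  0.0298] F [-0.   0.3  0.1] w 0.711
```

View pics/w3.png

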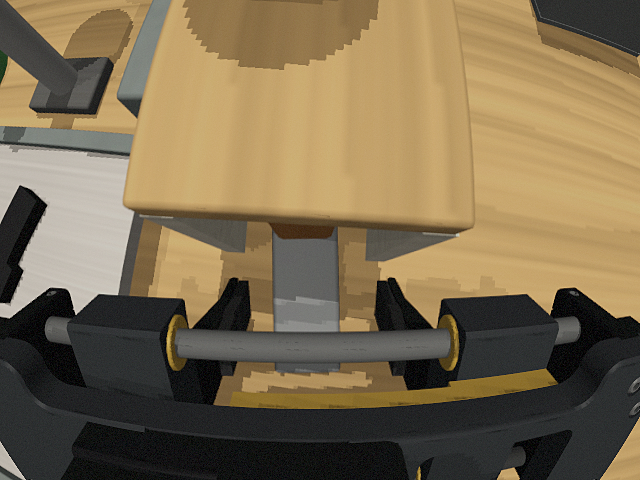

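The blade (around (307,310)) is between the pads, and the gripper clears the shelf's front edge. Closing.

```bash
python3 -m pendant '[{"travel":[0,0,0],"angular":[0,0,0],"fingers":45},{"travel":[0,0,0],"angular":[0,0,0],"fingers":30},{"travel":[0,0,0],"angular":[0,0,0],"fingers":15},{"travel":[0,0,0],"angular":[0,0,0],"fingers":15},{"travel":[0,0,0],"angular":[0,0,0],"fingers":15}]' 30
python3 - <<'E'
from h import *
goal([.624-.110,-.223-.0085,.030],.14,np.radians(25))
E
```

```text
time_s: 3.5
ee_pos: [0.6232, -0.224, 0.0315]
ee_rot: [0.622, 0.568, 0.421, -0.337]
wrist_force: [-1.0, 0.5, 1.1]
grip_width: 0.345
travel [-0.299 -0.663 -0.052] angular [ 0.001  0.    -0.001] | now 3.5 [ 0.6232 -0.224   0.0315] F [-1.   0.5  1.1] w 0.345
```

```bash
python3 -m pendant '[{"travel":[-0.053,-0.11,-0.009],"angular":[0,0,0],"fingers":15},{"travel":[-0.106,-0.226,-0.017],"angular":[0,0,0],"fingers":15},{"travel":[-0.158,-0.339,-0.026],"angular":[0,0,0],"fingers":15},{"travel":[-0.211,-0.452,-0.035],"angular":[0,0,0],"fingers":15},{"travel":[-0.264,-0.565,-0.044],"angular":[0,0,0],"fingers":15}]'
python3 -m pendant '[{"travel":[-0.025,-0.056,-0.004],"angular":[0,0,0],"fingers":15},{"travel":[-0.05,-0.112,-0.008],"angular":[0,0,0],"fingers":15},{"travel":[-0.062,-0.133,-0.01],"angular":[0,0,0],"fingers":15},{"travel":[-0.062,-0.133,-0.01],"angular":[0,0,0],"fingers":15}]'
python3 - <<'E'
from h import *
goal([.624-.110,-.223-.0085,.030],.14,np.radians(25))
c=env.capture("top"); cv2.imwrite("pics/t4.png",c["pixels"])
c=env.capture("side"); cv2.imwrite("pics/s4.png",cv2.resize(c["pixels"][100:300,220:500],None,fx=2.5,fy=2.5))
E
```

```text
time_s: 4.0
ee_pos: [0.5297, -0.2306, 0.0317]
ee_rot: [0.622, 0.568, 0.42, -0.337]
wrist_force: [2.9, 1.0, 2.0]
grip_width: 0.32
time_s: 4.4
ee_pos: [0.5077, -0.2325, 0.0317]
ee_rot: [0.622, 0.568, 0.42, -0.337]
wrist_force: [-6.5, 0.4, 16.8]
grip_width: 0.32
travel [ 0.028  0.034 -0.001] angular [ 0.001  0.001 -0.001] | now 4.4 [ 0.5077 -0.2325  0.0317] F [-6.5  0.4 16.8] w 0.32
```

View pics/t4.png

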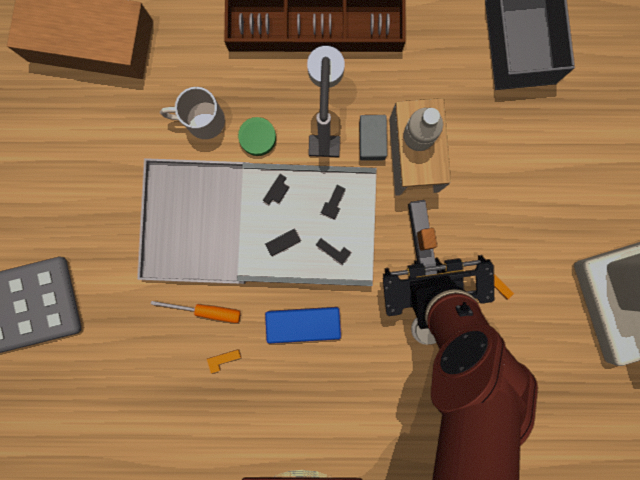

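View pics/s4.png

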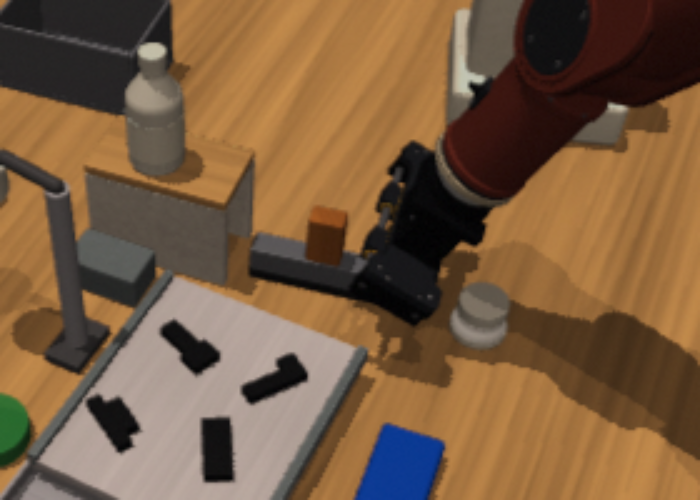

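The scraper is out. Its handle is at (428,238) in the top view, clear of the shelf, and the blade lies on the bench with the tub still in place. I let go and measure it.

```bash
python3 -m pendant '[{"travel":[0,0,0],"angular":[0,0,0],"fingers":30},{"travel":[0,0,0],"angular":[0,0,0],"fingers":45},{"travel":[0,0,0],"angular":[0,0,0],"fingers":62},{"travel":[0,0,0],"angular":[0,0,0],"fingers":62}]'
python3 -m pendant '[{"travel":[-0.2,0,0],"angular":[0,0,0],"fingers":62},{"travel":[-0.5,0,0],"angular":[0,0,0],"fingers":70},{"travel":[-0.7,0,0],"angular":[0,0,0],"fingers":70},{"travel":[-0.7,-0.3,0],"angular":[0,0,0],"fingers":70},{"travel":[-0.7,-0.3,0],"angular":[0,0,0],"fingers":70}]'
python3 - <<'E'
from h import *
print(env.get_state()["ee_pos"],env.get_state()["wrist_force"])
c=env.capture("top"); cv2.imwrite("pics/t5.png",cv2.resize(c["pixels"][170:340,360:530],None,fx=3.5,fy=3.5,interpolation=cv2.INTER_CUBIC))
c=env.capture("side"); cv2.imwrite("pics/s5.png",cv2.resize(c["pixels"][100:300,220:500],None,fx=2.5,fy=2.5))
E
```

```text
time_s: 4.9
ee_pos: [0.5072, -0.2316, 0.0303]
ee_rot: [0.621, 0.568, 0.421, -0.337]
wrist_force: [-0.2, 0.8, 0.0]
grip_width: 0.534
time_s: 5.4
ee_pos: [0.4187, -0.2441, 0.1049]
ee_rot: [0.62, 0.569, 0.421, -0.338]
wrist_force: [-0.6, -0.2, -0.1]
grip_width: 0.797
[ 0.4186503  -0.24413683  0.10491946] [-0.62397114 -0.19423974 -0.13945107]
```

View pics/t5.png

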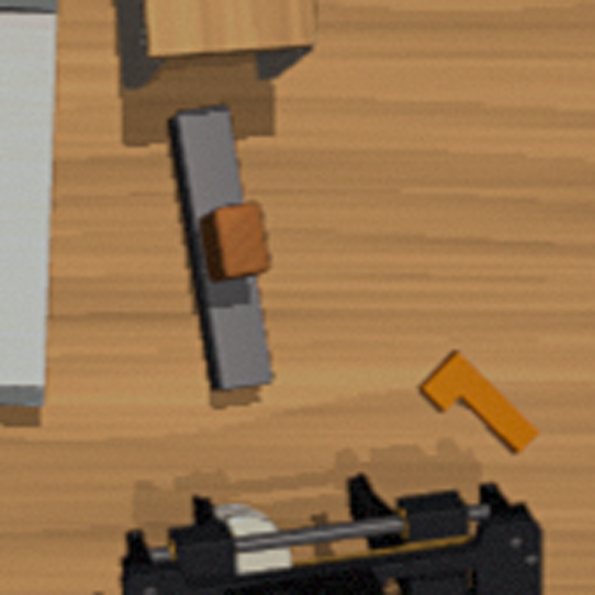

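View pics/s5.png

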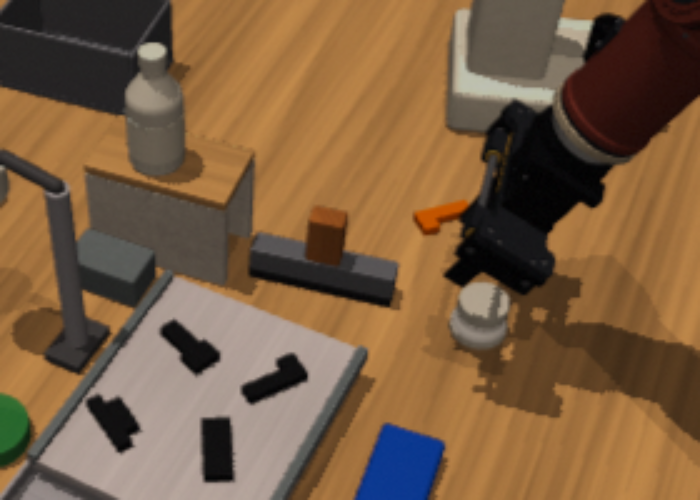

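```bash
python3 - <<'E'
from h import *
c=env.capture("top")
P=lambda u,v,z:cast(c,360+u/3.5,170+v/3.5,z)
q=np.array([P(180,115,.04),P(228,107,.04),P(271,380,.04),P(218,389,.04)]);print(q.round(4),q.mean(0).round(4))
d=(q[0]+q[1]-q[2]-q[3])/2; print("len",np.linalg.norm(d),"yaw",np.arctan2(d[1],d[0]))
hh=np.array([P(214,212,.096),P(260,203,.096),P(270,268,.096),P(224,280,.096)]);print(hh.round(4),hh.mean(0).round(4))
o=np.array([.5802,-.2215]);yaw=.068
m=q.mean(0)[:2]-o; print("dock x",m@[np.cos(yaw),np.sin(yaw)], m@[-np.sin(yaw),np.cos(yaw)])
m=hh.mean(0)
goal([m[0],m[1],.2],np.arctan2(d[1],d[0]))
E
```

```text
[[ 0.6283 -0.2015  0.04  ]
 [ 0.6327 -0.2269  0.04  ]
 [ 0.4882 -0.2488  0.04  ]
 [ 0.4834 -0.2209  0.04  ]] [ 0.5582 -0.2245  0.04  ]
len 0.1461630842985972 yaw 0.14144241041730343
[[ 0.5723 -0.2105  0.096 ]
 [ 0.5769 -0.2336  0.096 ]
 [ 0.5442 -0.2384  0.096 ]
 [ 0.5381 -0.2154  0.096 ]] [ 0.5579 -0.2245  0.096 ]
dock x -0.022195593918827337 -0.0014994147253678067
travel [-0.18   1.085 -0.002] angular [-0.001 -0.    -0.556] | now 5.55 [ 0.4232 -0.2439  0.1068] F [ 0.6  0.  -0.5] w 0.809
```

Step 1 is met: the scraper stands upright, released, at dock x of about -22 mm with yaw 0.141, and the blade and handle centres agree. Next I go above the handle with the tool vertical.

```bash
python3 -m pendant '[{"travel":[-0.2,0.3,0],"angular":[0,0,-0.15],"fingers":70},{"travel":[-0.25,0.6,0],"angular":[0,0,-0.3],"fingers":70},{"travel":[-0.2,0.85,0],"angular":[0,0,-0.45],"fingers":70},{"travel":[-0.18,1,0],"angular":[0,0,-0.556],"fingers":70},{"travel":[-0.18,1,0],"angular":[0,0,-0.556],"fingers":70}]'
python3 - <<'E'
from h import *
goal([.558,-.2245,.077],.141)
E
```

```text
time_s: 6.05
ee_pos: [0.557, -0.2221, 0.1947]
ee_rot: [0.535, 0.463, 0.536, -0.46]
wrist_force: [-0.5, 0.6, -1.3]
grip_width: 0.808
travel [0.784 0.002 0.021] angular [ 0.009 -0.006 -0.003] | now 6.05 [ 0.557  -0.2221  0.1947] F [-0.5  0.6 -1.3] w 0.808
```

```bash
python3 -m pendant '[{"travel":[0.25,0.002,0.021],"angular":[0.009,0,0],"fingers":70},{"travel":[0.5,0.002,0.021],"angular":[0.009,0,0],"fingers":70},{"travel":[0.65,0.002,0.021],"angular":[0.009,0,0],"fingers":70},{"travel":[0.76,0.002,0.021],"angular":[0.009,0,0],"fingers":70},{"travel":[0.784,0.002,0.021],"angular":[0.009,0,0],"fingers":70}]'
python3 -m pendant '[{"travel":[0,0,0],"angular":[0,0,0],"fingers":50},{"travel":[0,0,0],"angular":[0,0,0],"fingers":30},{"travel":[0,0,0],"angular":[0,0,0],"fingers":10},{"travel":[0,0,0],"angular":[0,0,0],"fingers":10},{"travel":[0,0,0],"angular":[0,0,0],"fingers":10}]' 50
python3 -m pendant '[{"travel":[0,0,0],"angular":[0,0,0],"fingers":10},{"travel":[0,0,0],"angular":[0,0,0],"fingers":10}]' 50
python3 - <<'E'
from h import *
goal([.558,-.2245,.077],.141)
c=env.capture("wrist"); cv2.imwrite("pics/w6.png",c["pixels"])
c=env.capture("top"); cv2.imwrite("pics/t6.png",c["pixels"])
c=env.capture("side"); cv2.imwrite("pics/s6.png",cv2.resize(c["pixels"][100:300,220:500],None,fx=2.5,fy=2.5))
E
```

```text
time_s: 6.55
ee_pos: [0.5467, -0.2286, 0.0752]
ee_rot: [0.532, 0.465, 0.534, -0.465]
wrist_force: [-0.5, -0.6, 0.1]
grip_width: 0.804
time_s: 7.05
ee_pos: [0.5475, -0.2297, 0.0779]
ee_rot: [0.533, 0.466, 0.532, -0.465]
wrist_force: [-0.0, 0.1, -0.5]
grip_width: 0.433
time_s: 7.25
ee_pos: [0.5472, -0.2294, 0.0773]
ee_rot: [0.532, 0.465, 0.532, -0.465]
wrist_force: [-0.5, 1.4, 3.5]
grip_width: 0.271
travel [ 0.002  0.076 -0.023] angular [-0.009 -0.    -0.   ] | now 7.25 [ 0.5472 -0.2294  0.0773] F [-0.5  1.4  3.5] w 0.271
```

View pics/w6.png

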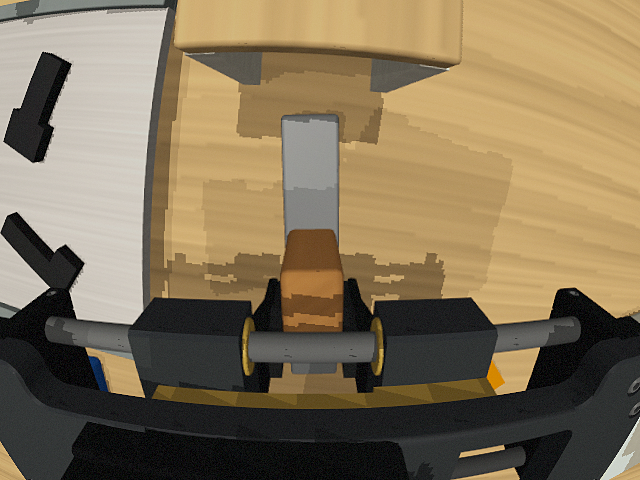

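View pics/s6.png

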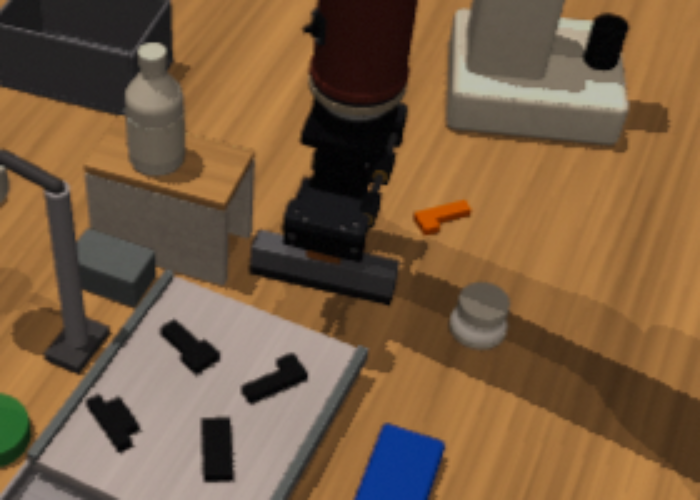

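The wrist view shows the pads gripping the rear half of the handle, 11 mm back. I open, shift forward and grip again, centred.

```bash
python3 -m pendant '[{"travel":[0,0,0],"angular":[0,0,0],"fingers":35},{"travel":[0,0,0],"angular":[0,0,0],"fingers":50},{"travel":[0,0.03,0],"angular":[0,0,0],"fingers":50},{"travel":[0,0.07,0],"angular":[0,0,0],"fingers":50},{"travel":[0,0.076,0],"angular":[0,0,0],"fingers":50}]' 50
python3 -m pendant '[{"travel":[0,0,0],"angular":[0,0,0],"fingers":50},{"travel":[0,0,0],"angular":[0,0,0],"fingers":20},{"travel":[0,0,0],"angular":[0,0,0],"fingers":10},{"travel":[0,0,0],"angular":[0,0,0],"fingers":10},{"travel":[0,0,0],"angular":[0,0,0],"fingers":10}]' 50
python3 -m pendant '[{"travel":[0,0,0],"angular":[0,0,0],"fingers":10},{"travel":[0,0,0],"angular":[0,0,0],"fingers":10}]' 50
python3 - <<'E'
from h import *
goal([.558,-.2245,.077],.141)
c=env.capture("wrist"); cv2.imwrite("pics/w7.png",c["pixels"])
# plate frame from corners
BL,BR,FR,FL=[np.array(p) for p in ([.7023,.1114],[.6924,-.1363],[.4753,-.1269],[.484,.1199])]
print("centre",(BL+BR+FR+FL)/4,"yaws",np.arctan2(*((BL-FL)[::-1])),np.arctan2(*((BR-FR)[::-1])),[np.arctan2(-(d)[0],d[1]) for d in (BL-BR,FL-FR)], "sizes",np.linalg.norm(BL-FL),np.linalg.norm(BL-BR))
E
```

```text
time_s: 7.9
ee_pos: [0.5595, -0.2276, 0.0773]
ee_rot: [0.533, 0.466, 0.532, -0.465]
wrist_force: [-0.6, 0.1, -0.1]
grip_width: 0.557
time_s: 8.4
ee_pos: [0.5584, -0.2281, 0.0773]
ee_rot: [0.532, 0.465, 0.532, -0.465]
wrist_force: [0.0, -0.2, -0.2]
grip_width: 0.295
time_s: 8.6
ee_pos: [0.5584, -0.228, 0.0772]
ee_rot: [0.532, 0.465, 0.532, -0.465]
wrist_force: [-0.8, -0.3, 0.2]
grip_width: 0.269
travel [ 0.002  0.    -0.023] angular [-0.009 -0.     0.   ] | now 8.6 [ 0.5584 -0.228   0.0772] F [-0.8 -0.3  0.2] w 0.269
centre [ 0.5885   -0.007975] yaws -0.03891758250873158 -0.043270992541011986 [np.float64(-0.03994644154094608), np.float64(-0.035236624816473924)] sizes 0.21846542060472643 0.24789776118392035
```

View pics/w7.png

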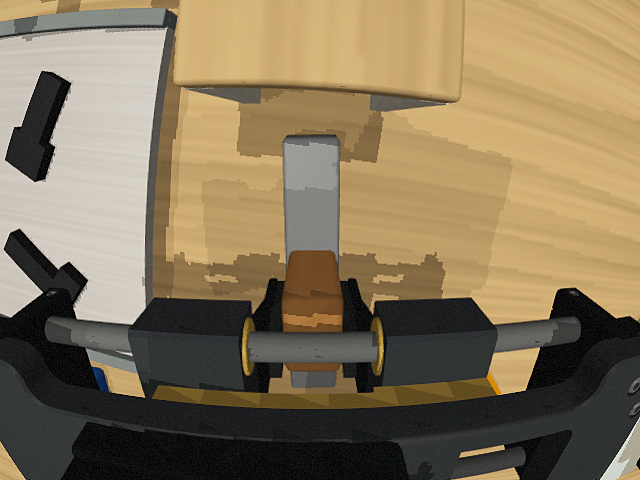

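The grip is centred and 23.4 mm wide, against a 24 mm handle. The plate measures 218 x 248 mm, centred at (.5885,-.008) with yaw -0.039, which agrees with the given size. I lift the scraper straight up.

```bash
python3 -m pendant '[{"travel":[-0.15,0,0],"angular":[0,0,0],"fingers":10},{"travel":[-0.4,0,0],"angular":[0,0,0],"fingers":10},{"travel":[-0.65,0,0],"angular":[0,0,0],"fingers":10},{"travel":[-0.75,0,0],"angular":[0,0,0],"fingers":10},{"travel":[-0.75,0,0],"angular":[0,0,0],"fingers":10}]' 50
python3 - <<'E'
from h import *
goal([.5916,-.1333,.19],-.039-.007)
c=env.capture("side"); cv2.imwrite("pics/s8.png",cv2.resize(c["pixels"][50:300,220:500],None,fx=2.4,fy=2.4))
E
```

```text
time_s: 9.15
ee_pos: [0.5596, -0.2284, 0.1918]
ee_rot: [0.534, 0.466, 0.531, -0.465]
wrist_force: [0.1, -0.4, -2.6]
grip_width: 0.272
travel [ 0.012  0.296 -0.6  ] angular [ 0.229  0.002 -0.004] | now 9.15 [ 0.5596 -0.2284  0.1918] F [ 0.1 -0.4 -2.6] w 0.272
```

View pics/s8.png

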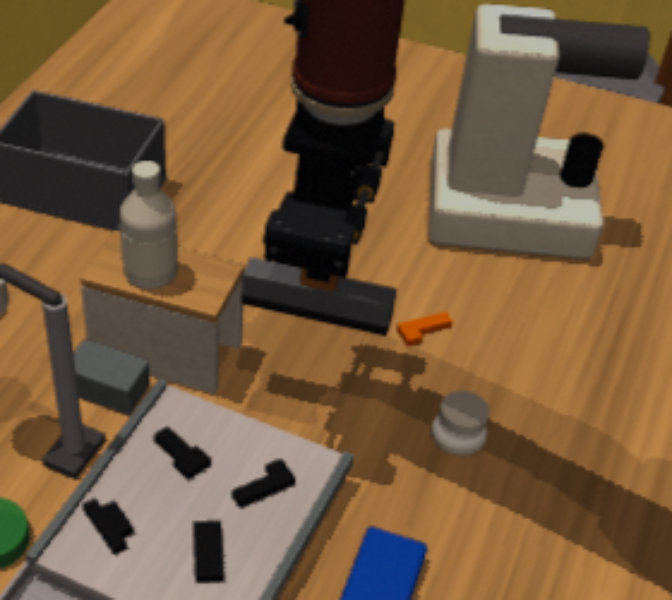

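The scraper is held level. Next I move it over the plate's right end, aligned with the plate.

```bash
python3 -m pendant '[{"travel":[0,0.08,-0.2],"angular":[0.07,0,0],"fingers":10},{"travel":[0,0.17,-0.4],"angular":[0.15,0,0],"fingers":10},{"travel":[0,0.29,-0.55],"angular":[0.22,0,0],"fingers":10},{"travel":[0,0.296,-0.6],"angular":[0.22,0,0],"fingers":10},{"travel":[0,0.296,-0.6],"angular":[0.22,0,0],"fingers":10}]' 50
python3 - <<'E'
from h import *
goal([.5916,-.1333,.1147],-.039)
c=env.capture("top"); cv2.imwrite("pics/t9.png",c["pixels"])
E
```

```text
time_s: 9.7
ee_pos: [0.5898, -0.1311, 0.1877]
ee_rot: [-0.49, -0.508, -0.492, 0.509]
wrist_force: [-0.8, 0.2, -1.3]
grip_width: 0.267
travel [0.487 0.014 0.015] angular [ 0.005 -0.002  0.003] | now 9.7 [ 0.5898 -0.1311  0.1877] F [-0.8  0.2 -1.3] w 0.267
```

View pics/t9.png

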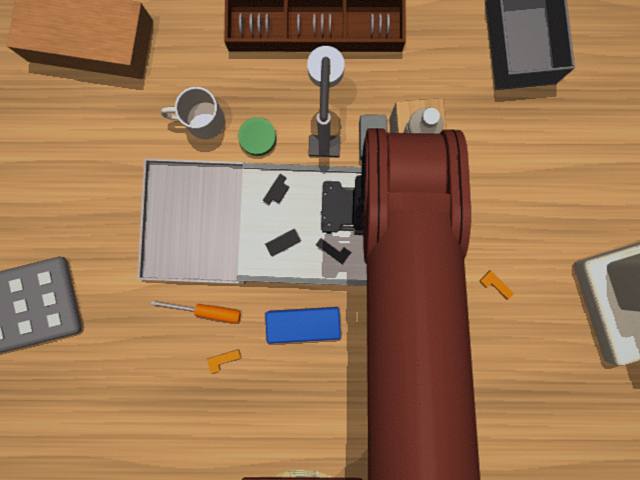

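```bash
python3 - <<'E'
from h import *
c=env.capture("side"); cv2.imwrite("pics/s9.png",c["pixels"])
E
```

```text
(no output)
```

View pics/s9.png

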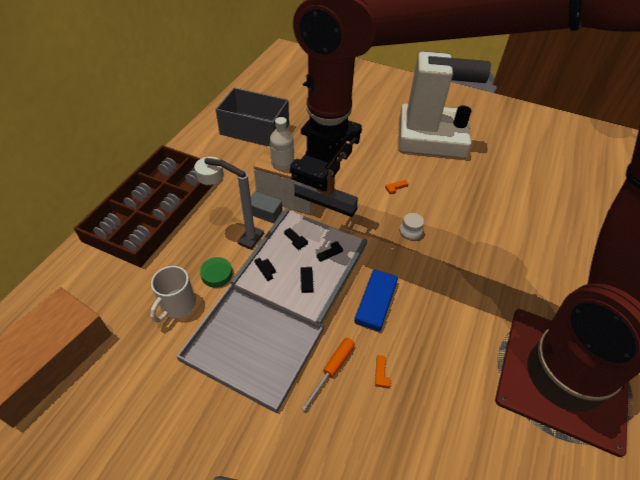

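The elbow is high above the bottle, and the blade hangs over the plate's right end. I lower it to about 1.5 mm above the plate's top.

```bash
python3 -m pendant '[{"travel":[0.15,0.014,0.015],"angular":[0,0,0],"fingers":10},{"travel":[0.3,0.014,0.015],"angular":[0,0,0],"fingers":10},{"travel":[0.42,0.014,0.015],"angular":[0,0,0],"fingers":10},{"travel":[0.48,0.014,0.015],"angular":[0,0,0],"fingers":10},{"travel":[0.487,0.014,0.015],"angular":[0,0,0],"fingers":10}]' 50
python3 - <<'E'
from h import *
goal([.5916,-.1333,.1147],-.039)
c=env.capture("side"); cv2.imwrite("pics/s10.png",cv2.resize(c["pixels"][130:330,200:400],None,fx=3,fy=3))
E
```

```text
time_s: 10.3
ee_pos: [0.5916, -0.1367, 0.1157]
ee_rot: [-0.489, -0.51, -0.49, 0.51]
wrist_force: [0.2, -0.1, -0.9]
grip_width: 0.269
travel [ 0.007 -0.001 -0.023] angular [-0.002  0.     0.002] | now 10.3 [ 0.5916 -0.1367  0.1157] F [ 0.2 -0.1 -0.9] w 0.269
```

View pics/s10.png

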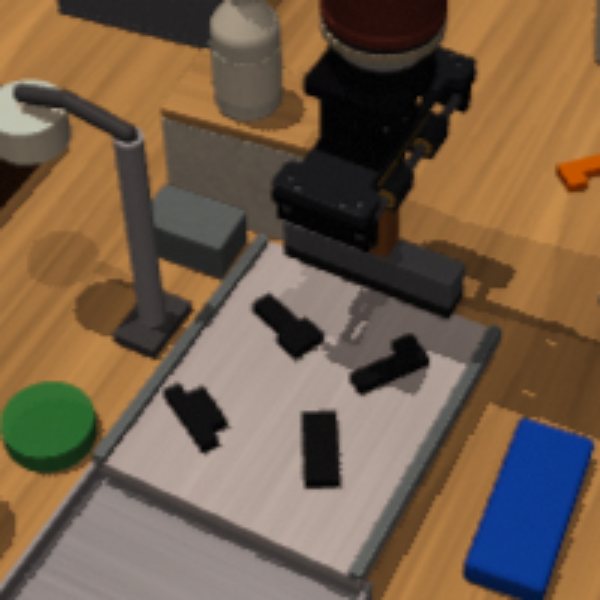

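```bash
python3 -m pendant '[{"travel":[0.005,0,-0.08],"angular":[0,0,0],"fingers":10},{"travel":[0.005,0,-0.18],"angular":[0,0,0],"fingers":10},{"travel":[0.005,0,-0.3],"angular":[0,0,0],"fingers":10},{"travel":[0.005,0,-0.42],"angular":[0,0,0],"fingers":10},{"travel":[0.005,0,-0.54],"angular":[0,0,0],"fingers":10}]' 50
python3 -m pendant '[{"travel":[0,0,-0.12],"angular":[0,0,0],"fingers":10},{"travel":[0,0,-0.24],"angular":[0,0,0],"fingers":10},{"travel":[0,0,-0.36],"angular":[0,0,0],"fingers":10},{"travel":[0,0,-0.46],"angular":[0,0,0],"fingers":10},{"travel":[0,0,-0.5],"angular":[0,0,0],"fingers":10}]' 50
python3 - <<'E'
from h import *
goal([.5885+.008+.0049,-.008+.125,.1147],-.039)
c=env.capture("side"); cv2.imwrite("pics/s11.png",cv2.resize(c["pixels"][180:420,160:400],None,fx=2.5,fy=2.5))
E
```

```text
time_s: 10.85
ee_pos: [0.5959, -0.0517, 0.1167]
ee_rot: [0.491, 0.51, 0.49, -0.509]
wrist_force: [-0.0, -0.6, -1.2]
grip_width: 0.271
time_s: 11.35
ee_pos: [0.5986, 0.0238, 0.1166]
ee_rot: [0.491, 0.509, 0.491, -0.508]
wrist_force: [0.2, -1.0, -1.7]
grip_width: 0.272
travel [ 0.013 -0.003 -0.622] angular [ 0.004 -0.001 -0.001] | now 11.35 [0.5986 0.0238 0.1166] F [ 0.2 -1.  -1.7] w 0.272
```

View pics/s11.png

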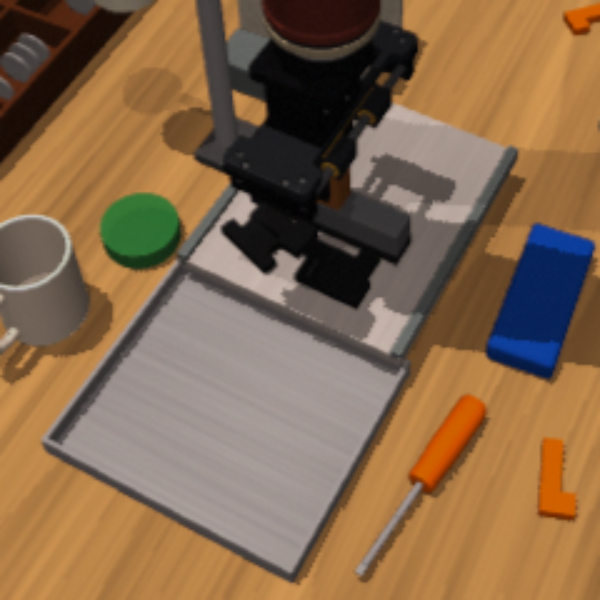

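The blade is gathering all four pieces ahead of it: the bar, L and T bunched near (335,270) and the stepped piece at (250,245). I continue the sweep over the edge.

```bash
python3 -m pendant '[{"travel":[0.007,0,-0.08],"angular":[0,0,0],"fingers":10},{"travel":[0.007,0,-0.18],"angular":[0,0,0],"fingers":10},{"travel":[0.007,0,-0.28],"angular":[0,0,0],"fingers":10},{"travel":[0.007,0,-0.38],"angular":[0,0,0],"fingers":10},{"travel":[0.007,0,-0.48],"angular":[0,0,0],"fingers":10}]' 50
python3 -m pendant '[{"travel":[0,0,-0.08],"angular":[0,0,0],"fingers":10},{"travel":[0,0,-0.15],"angular":[0,0,0],"fingers":10},{"travel":[0,0,-0.2],"angular":[0,0,0],"fingers":10},{"travel":[0,0,-0.2],"angular":[0,0,0],"fingers":10}]' 50
python3 - <<'E'
from h import *
goal([.5885+.008+.0049,-.008+.125,.1147],-.039)
c=env.capture("side"); cv2.imwrite("pics/s12.png",cv2.resize(c["pixels"][180:420,160:400],None,fx=2.5,fy=2.5))
E
```

```text
time_s: 11.9
ee_pos: [0.6013, 0.0943, 0.1149]
ee_rot: [0.49, 0.51, 0.49, -0.509]
wrist_force: [-0.0, -0.3, 0.0]
grip_width: 0.273
time_s: 12.3
ee_pos: [0.6023, 0.1243, 0.1149]
ee_rot: [0.49, 0.509, 0.491, -0.509]
wrist_force: [-0.2, 1.0, -0.6]
grip_width: 0.272
travel [ 0.001 -0.004  0.049] angular [ 0.002 -0.001  0.   ] | now 12.3 [0.6023 0.1243 0.1149] F [-0.2  1.  -0.6] w 0.272
```

View pics/s12.png

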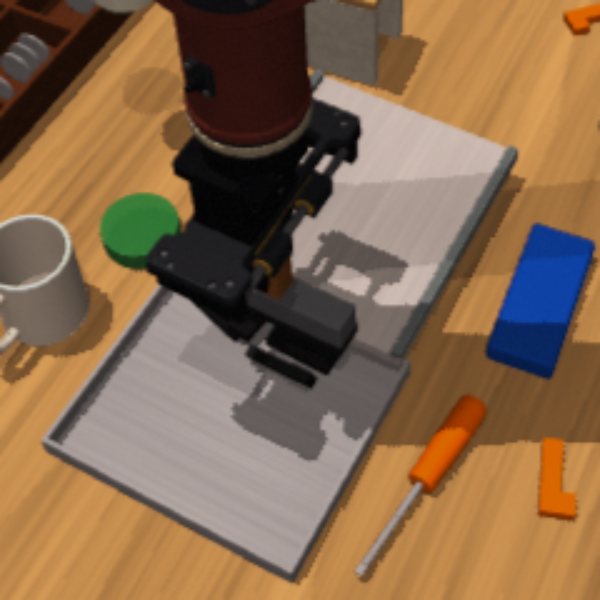

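The plate behind the blade is clear and pieces lie in the tray by the edge, around (285,370). I lift and back off to look.

```bash
python3 -m pendant '[{"travel":[-0.25,0,0],"angular":[0,0,0],"fingers":10},{"travel":[-0.5,0,0],"angular":[0,0,0],"fingers":10},{"travel":[-0.5,0,0.33],"angular":[0,0,0],"fingers":10},{"travel":[-0.5,0,0.66],"angular":[0,0,0],"fingers":10},{"travel":[-0.5,0,1],"angular":[0,0,0],"fingers":10}]' 50
python3 - <<'E'
from h import *
c=env.capture("side"); cv2.imwrite("pics/s13.png",cv2.resize(c["pixels"][180:420,160:400],None,fx=2.5,fy=2.5))
c=env.capture("top"); cv2.imwrite("pics/t13.png",cv2.resize(c["pixels"][140:300,130:390],None,fx=3,fy=3))
E
```

```text
time_s: 12.85
ee_pos: [0.5964, -0.0286, 0.1902]
ee_rot: [-0.49, -0.51, -0.49, 0.51]
wrist_force: [0.9, 0.3, -1.7]
grip_width: 0.272
```

View pics/s13.png

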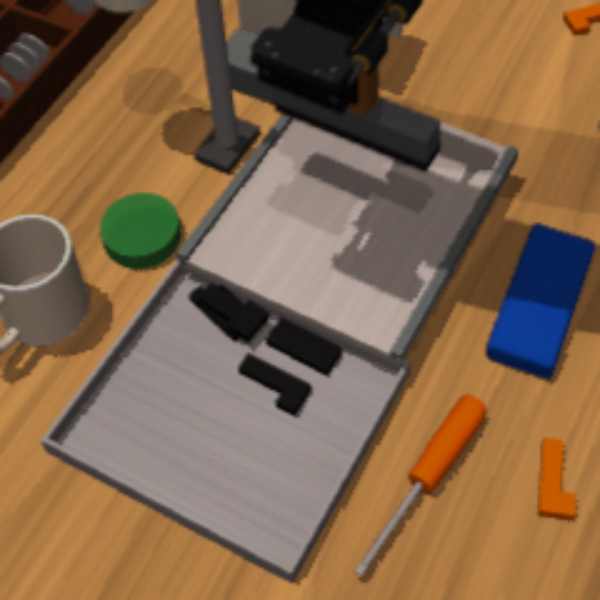

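View pics/t13.png

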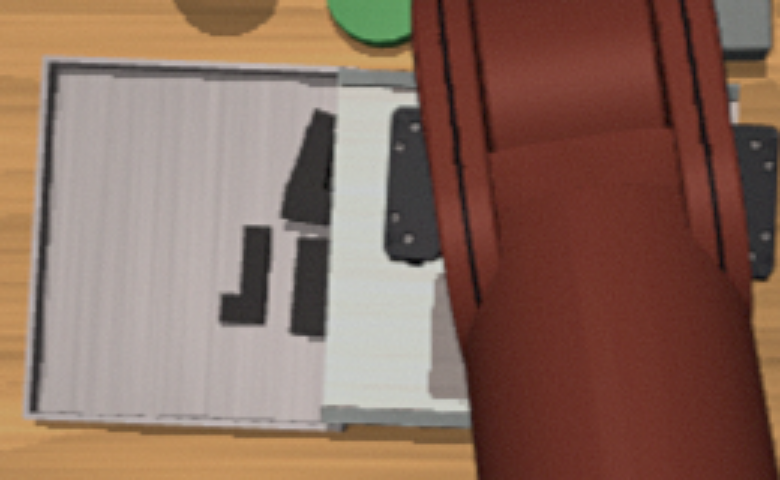

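```bash
python3 - <<'E'
from h import *
c=env.capture("side"); cv2.imwrite("pics/s14.png",cv2.resize(c["pixels"][280:350,225:325],None,fx=8,fy=8,interpolation=cv2.INTER_CUBIC))
c=env.capture("wrist"); cv2.imwrite("pics/w14.png",c["pixels"])
E
```

```text
(no output)
```

View pics/s14.png

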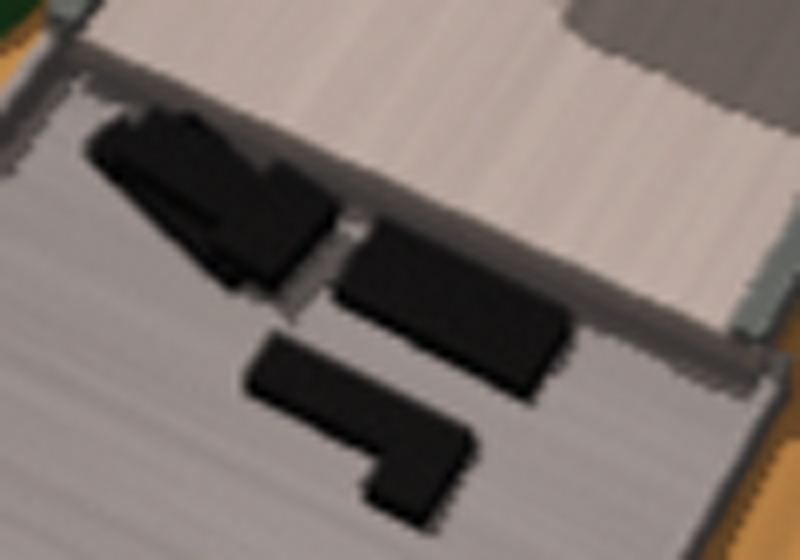

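View pics/w14.png

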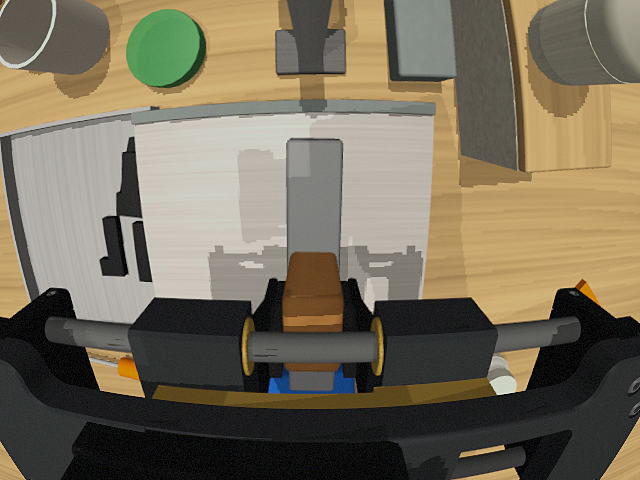

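All four offcuts are in the tray. The L and the bar lie flat, the T lies on the stepped piece, and all are below the plate's top edge. The plate is empty. I carry the scraper back to the clear bench in front of the dock.

```bash
python3 - <<'E'
from h import *
goal([.558,-.228,.19],.134)
E
```

```text
travel [-1.000e-03 -1.980e-01  1.337e+00] angular [-0.226  0.001  0.001] | now 13.05 [ 0.5964 -0.029   0.1897] F [ 0.4  1.  -0.9] w 0.274
```

```bash
python3 -m pendant '[{"travel":[0,-0.05,0.2],"angular":[-0.05,0,0],"fingers":10},{"travel":[0,-0.1,0.5],"angular":[-0.12,0,0],"fingers":10},{"travel":[0,-0.15,0.75],"angular":[-0.18,0,0],"fingers":10},{"travel":[0,-0.198,0.95],"angular":[-0.226,0,0],"fingers":10},{"travel":[0,-0.198,1],"angular":[-0.226,0,0],"fingers":10}]' 50
python3 - <<'E'
from h import *
goal([.558,-.228,.19],.134)
E
```

```text
time_s: 13.55
ee_pos: [0.56, -0.1785, 0.1897]
ee_rot: [0.533, 0.464, 0.533, -0.465]
wrist_force: [-0.4, 0.3, -2.1]
grip_width: 0.271
travel [-0.002 -0.058  0.325] angular [0.002 0.001 0.001] | now 13.55 [ 0.56   -0.1785  0.1897] F [-0.4  0.3 -2.1] w 0.271
```

```bash
python3 -m pendant '[{"travel":[0,-0.03,0.15],"angular":[0,0,0],"fingers":10},{"travel":[0,-0.05,0.28],"angular":[0,0,0],"fingers":10},{"travel":[0,-0.058,0.325],"angular":[0,0,0],"fingers":10},{"travel":[0,-0.058,0.325],"angular":[0,0,0],"fingers":10}]' 50
python3 - <<'E'
from h import *
goal([.558,-.228,.0775],.134)
E
```

```text
time_s: 13.95
ee_pos: [0.5596, -0.2241, 0.1897]
ee_rot: [0.533, 0.464, 0.534, -0.464]
wrist_force: [0.4, 0.2, -2.1]
grip_width: 0.273
travel [ 0.748 -0.014  0.025] angular [ 0.006 -0.001  0.   ] | now 13.95 [ 0.5596 -0.2241  0.1897] F [ 0.4  0.2 -2.1] w 0.273
```

```bash
python3 -m pendant '[{"travel":[0.2,0,0.02],"angular":[0,0,0],"fingers":10},{"travel":[0.4,0,0.02],"angular":[0,0,0],"fingers":10},{"travel":[0.55,0,0.02],"angular":[0,0,0],"fingers":10},{"travel":[0.66,0,0.02],"angular":[0,0,0],"fingers":10},{"travel":[0.7,0,0.02],"angular":[0,0,0],"fingers":10}]' 50
python3 -m pendant '[{"travel":[0.01,0,0],"angular":[0,0,0],"fingers":10},{"travel":[0.02,0,0],"angular":[0,0,0],"fingers":10},{"travel":[0.03,0,0],"angular":[0,0,0],"fingers":10},{"travel":[0.04,0,0],"angular":[0,0,0],"fingers":10}]' 50
python3 - <<'E'
from h import *
goal([.558,-.228,.0775],.134)
E
```

```text
time_s: 14.45
ee_pos: [0.5594, -0.2256, 0.0833]
ee_rot: [0.533, 0.464, 0.535, -0.464]
wrist_force: [-0.1, -0.6, -1.4]
grip_width: 0.271
time_s: 14.85
ee_pos: [0.5603, -0.2276, 0.0797]
ee_rot: [0.534, 0.464, 0.533, -0.464]
wrist_force: [-0.0, -0.0, -2.1]
grip_width: 0.269
travel [ 0.014 -0.015  0.   ] angular [ 0.006  0.001 -0.002] | now 14.85 [ 0.5603 -0.2276  0.0797] F [-0.  -0.  -2.1] w 0.269
```

Force still shows its full weight, so it is about 2 mm off the bench. I lower it a little further.

```bash
python3 -m pendant '[{"travel":[0.006,0,0],"angular":[0,0,0],"fingers":10},{"travel":[0.012,0,0],"angular":[0,0,0],"fingers":10},{"travel":[0.016,0,0],"angular":[0,0,0],"fingers":10},{"travel":[0.016,0,0],"angular":[0,0,0],"fingers":10}]' 50
python3 - <<'E'
from h import *
goal([.558,-.228,.0775],.134)
E
```

```text
time_s: 15.25
ee_pos: [0.5598, -0.2282, 0.0782]
ee_rot: [0.534, 0.464, 0.533, -0.465]
wrist_force: [-7.3, -0.1, 11.6]
grip_width: 0.275
travel [ 0.005 -0.012 -0.003] angular [ 0.005  0.002 -0.   ] | now 15.25 [ 0.5598 -0.2282  0.0782] F [-7.3 -0.1 11.6] w 0.275
```

The force is now 12 N upward, so the blade is on the bench. I release and rise straight up.

```bash
python3 -m pendant '[{"travel":[0,0,0],"angular":[0,0,0],"fingers":25},{"travel":[0,0,0],"angular":[0,0,0],"fingers":35},{"travel":[0,0,0],"angular":[0,0,0],"fingers":50},{"travel":[0,0,0],"angular":[0,0,0],"fingers":60},{"travel":[0,0,0],"angular":[0,0,0],"fingers":60}]' 20
python3 -m pendant '[{"travel":[-0.2,0,0],"angular":[0,0,0],"fingers":60},{"travel":[-0.5,0,0],"angular":[0,0,0],"fingers":60},{"travel":[-0.8,0,0],"angular":[0,0,0],"fingers":60},{"travel":[-1,0,0],"angular":[0,0,0],"fingers":60},{"travel":[-1,0,0],"angular":[0,0,0],"fingers":60}]'
python3 -m pendant '[{"travel":[-0.2,-0.3,0],"angular":[0,0,0],"fingers":60},{"travel":[-0.3,-0.6,0],"angular":[0,0,0],"fingers":60},{"travel":[-0.3,-0.9,0],"angular":[0,0,0],"fingers":60},{"travel":[-0.3,-0.9,0],"angular":[0,0,0],"fingers":60},{"travel":[-0.3,-0.9,0],"angular":[0,0,0],"fingers":60}]'
python3 - <<'E'
from h import *
c=env.capture("side"); cv2.imwrite("pics/s16.png",c["pixels"])
c=env.capture("top"); cv2.imwrite("pics/t16.png",c["pixels"])
s=env.get_state();print(s["time_s"],s["wrist_force"],abs(s["qvel"]).max())
E
```

```text
time_s: 15.75
ee_pos: [0.5598, -0.2274, 0.0764]
ee_rot: [0.533, 0.464, 0.534, -0.464]
wrist_force: [0.3, 0.1, 0.1]
grip_width: 0.563
time_s: 16.25
ee_pos: [0.562, -0.2279, 0.2317]
ee_rot: [0.536, 0.465, 0.531, -0.463]
wrist_force: [0.6, -0.2, 0.7]
grip_width: 0.687
time_s: 16.75
ee_pos: [0.4253, -0.2465, 0.2713]
ee_rot: [0.533, 0.464, 0.533, -0.465]
wrist_force: [1.3, 0.1, 0.8]
grip_width: 0.688
16.85 [0.72006731 0.07201959 0.93888326] 0.015843790196489325
```

View pics/s16.png

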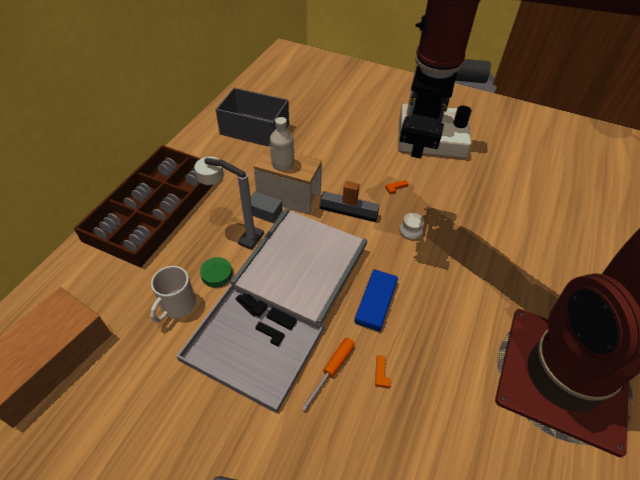

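View pics/t16.png

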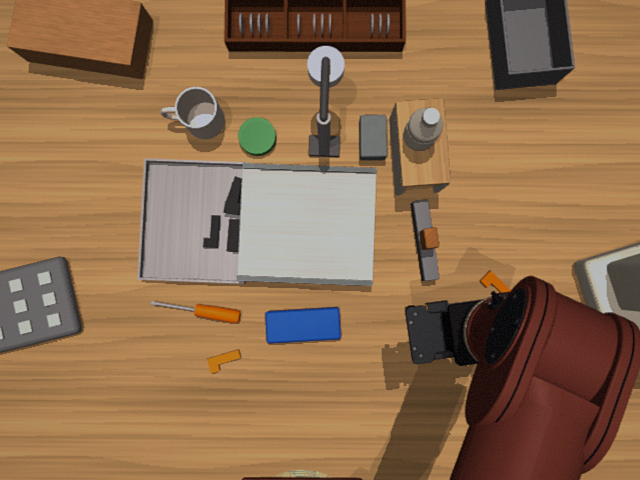

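The final views show the scraper upright and released in front of the dock, with its handle at (430,238) in the top view. All four offcuts are in the tray, around (225,215), the plate is empty, and the bystanders are at their starting pixels. The arm is clear and at rest, so I hand the job in.

```bash
python3 - <<'E'
from h import *
env.finish_job()
E
```

```text
the job is handed in; nothing more can be done
```

I drew the scraper out of the dock by its blade end, let go of it upright on the bench, and took it again by the handle. One sweep then pushed all four offcuts off the plate into the tray. I stood the scraper back on the bench in front of the dock, let go and backed the arm off. The job was handed in at about 17 s of the 72 s allowed; no verdict was reported.

**Last checks:**
- **Offcuts:** all four are in the tray, below the plate's top edge. The L and the bar lie flat, and the T rests on the stepped piece. I judged this from the pictures and did not measure their heights.
- **Scraper:** it is upright and released. The handle looked unchanged at about (430,238) in the last top view; I did not measure the position again.
- **Bystanders:** they look unmoved in both the side and top views, although the arm hid the tub in the last top view.
- **Arm:** it was at rest, with wrist force near zero.

**What did not go as planned:** the first handle grip landed 11 mm off centre, so I opened and gripped again, centred. The wrist also read 17 N at the end of the pull; it fell to zero on release, and I did not find the cause.

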